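Clamp a sensor module in the contact-test fixture to the clutch's click

ROBOT

A 6-joint arm with a two-finger parallel gripper is mounted at the origin on a cart in front of the work surface, level with it; the furniture and walls round the work are solid. World frame = base frame: x ahead of the robot, y to its left, z up, the work surface at z = 0. Lengths are in m, angles in rad, forces in N, time in s.
With the tool pointing down it reaches from about 0.35 to 0.85 m from the base axis. Payload 8.1 kg.
Tool frame: the origin (TCP) lies between the finger pads; the fingertips stand 14 mm ahead of it and the grasp point (between the pads) lies 5 mm behind it; z points along the fingers, y is the line along which they close (so a half turn about z gives the same grasp; the last joint's range is limited). The gripper opens to 93 mm and grips with 3 to 60 N. Pads are 15 mm wide; open, the fingers measure 128 mm over their backs; the gripper's body (75 mm by 188 mm) begins 65 mm behind the grasp point.
Start: joints at [1.087, 0.13, 1.488, -0, 1.523, -0.085], TCP at [0.233, 0.553, 0.233] pointing down, gripper open.
Joint ranges: [-2.96, 2.96], [-0.89, 2.26], [0.02, 2.5], [-1.34, 4.48], [0, 2.73], [-2.66, 2.66]. Speed limits (rad/s): [2.39, 2.39, 2.79, 3.14, 3.14, 3.14].

INTERFACE

Orientations are given as a rotation vector (axis times angle).
In Python, from plant import robot gives the robot as it stands.
- The arm moves only by the tool arm_command, never from a script. Its argument "targets" is a list of rows, each an object of numbers: "x", "y", "z": the shift along the world's x, y, z in units of 500 mm (1.0 is 500 mm); "rx", "ry", "rz": the turn, a rotation vector about the world's x, y, z in units of 2 rad (1.0 is 2 rad); "claw": the closure in counts, from 0 (fully open) to 255 (shut). In form: [{"x": .., "y": .., "z": .., "rx": .., "ry": .., "rz": .., "claw": ..}, ...]. A call has 1 to 10 rows; each row is the pose to reach, as a shift and turn from the pose commanded when the call began; what a row does not reach only later rows make up. A row lasts 1/12 s, in which the tool goes at most 41.7 mm and 7.16 degrees, less where a joint would pass 70% of its speed; a pose out of reach is approached as far as the arm can. A call with a number of a shift or a turn outside -1 to 1 is refused whole. A call with a gripper value outside its range is refused whole. The fingers move at their own pace and stop on an object; "squeeze" is the grip in N (left out, the last holds). Time passes only in rows, so rows that repeat a pose let the fingers close. It gives the time, the measured TCP pose, the force, the opening and the grip force at its end, in the units of the state.
- robot.read_state(): the state, without advancing time (a new reading comes with each control period).
- robot.read_camera(name): name is "scene" or "top" or "wrist"; returns (picture, depth): 384x512x3 uint8, red, green, blue; 384x512 float32, m along the optical axis (not along the pixel's ray), 0 where there is no reading.
- robot.get_calibration(name): a dict with "intrinsics" (3x3 intrinsics, pixels), "origin" and "orientation" of the camera in the world. Camera axes: x right, y up, looking along -z (the intrinsics and any distortion apply to the point x, -y, -z); pixel columns grow to the right and rows downward; lengths in m; the calibration is good to about 2 mm. The wrist camera is an equidistant fisheye: a pixel r from the principal point sees the ray r / f radians off the axis. A picture is of the moment at which its call begins: read the wrist's pose just before it. get_calibration takes no time and is no camera call; for the wrist camera it gives the pose at the moment of the call.
- robot.close_job(): hands the job in; it is judged then, once.
The state is a dict: "t": time; "q": joint angles; "dq": joint speeds; "joint_torque": joint torques, N m; "tool_pos": TCP position; "orientation": TCP orientation; "force": force on the tool from outside, world axes, zero at the start; "wrist_torque": the same for the moment, N m; "opening": finger opening in m; "gripper_force": force on a finger pad.
Only numpy, scipy, OpenCV 4.12 (cv2) and the standard library are available. Lean on these libraries where they do the work, as an engineer would, in place of code of your own. Each camera call takes 0.05 s, during which the arm holds its last target. There are 200 camera calls.

TASK

Seat the sensor module gently and fully home in the pocket of the contact-test fixture, swing the clamp arm over it to its stop, and tighten the knob clockwise until its clutch slips and clicks two or three times, no more, so that the foot holds the module at the set force. Leave the other things on the bench alone.

Things in the scene. Friction and masses are not known exactly. Their poses are not given: they have to be found in the camera images.
- module_center (a point): centre of the loose sensor module: a sealed ceramic-and-steel block 34 (x) x 46 (y) x 18 mm (z), 70 g or so, white below and metal above; it starts upright on the stack of white wipes (top 25 mm above the bench). Either way round fits
- pocket (a point): centre of the floor of the fixture's pocket, 14 mm above the bench, z up. The pocket is 36.5 (x) x 48.5 (y) mm, 6 mm deep, with a 2 mm chamfer round its mouth; the module's long side goes along y. Its black rim, 76 x 64 mm, is 20 mm above the bench. The fixture, a plate 175 x 135 x 10 mm, is fixed to the bench
- clamp_arm (a joint): swing of the clamp arm, rad: 0 = over the pocket at its stop, positive = swung away counter-clockwise seen from above. The pivot post stands at x = +85, y = -45 mm in the pocket's axes; the knob is 96 mm from it. The arm is a bar 24 mm wide, underside 47 mm and top 57 mm above the bench. The hinge is stiff (1.6 N at the knob) and stays where it is left
- knob_grip (a point): point on the knob's axis at the height to grip, 82 mm above the bench; straight above the pocket's centre when the arm is at its stop. The knob is an upright ribbed metal cylinder, 48 mm across, from 64 to 94 mm above the bench; it does not rise or sink as it turns. Clockwise seen from above tightens
- knob (a joint): slip of the knob in its ratchet clutch, rad, 0 at the start. Turned clockwise, the knob takes the screw along against 0.2 N m of friction and lowers a 24 mm rubber-faced foot, at first 2 to 9 mm above a seated module's top, by 3 mm per rad; once it bears on the module the torque climbs to 0.4 N m and the clutch slips, a click every 0.393 rad, the torque dipping to 0.24 N m in each
- loupe: bystander: black stand loupe, 44 mm across, 35 mm tall
- gel_box: bystander: flat black gel box 52 x 52 x 14 mm
- carrier: bystander: flat round white wafer carrier, 70 mm across, 14 mm tall
- tweezers: bystander: fine steel tweezers, 129 mm long
There are look-alikes about, which are no part of the job. Leave any pink look-alike of the part that bears module_center alone.

How it is judged:
By the outcome, as a careful person would: the job done as asked, in the order asked, and still so for the second after the job is handed in, with the robot touching nothing.
It also fails if it takes over 72 s, if anything falls off the work surface, if the arm or the gripper's body presses on something with over 40 N, if the wrist force passes 120 N, or if a joint passes its speed limit or range.

## Working session

There is one attempt and no reset: what is moved stays moved. The work goes in short steps, Python scripts to look and compute and a tool call to move; the robot and the scene stay as the last step left them, time stands still between calls to the robot, and variables do not carry over. Pictures are saved under pics/ and viewed, at most 10 in all, crops included, and the job is handed in when it is done.

Besides the shell and the picture viewer there is one more tool, called after ">>>" by a JSON object that holds its "name" and its "arguments". arm_command: Moves the arm, as the interface text tells. Shifts and turns lie within -1 to 1; 1 stands for 500 mm of shift or 2 rad of turn. Its arguments: {"type":"object","properties":{"targets":{"type":"array","items":{"type":"object","properties":{"x":{"type":"number","minimum":-1,"maximum":1},"y":{"type":"number","minimum":-1,"maximum":1},"z":{"type":"number","minimum":-1,"maximum":1},"rx":{"type":"number","minimum":-1,"maximum":1},"ry":{"type":"number","minimum":-1,"maximum":1},"rz":{"type":"number","minimum":-1,"maximum":1},"claw":{"type":"number"}}}},"squeeze":{"type":"number"}},"required":["targets"]}

```bash
ls; mkdir -p pics
cat > h.py <<'E'
import numpy as np, cv2
from plant import robot
def cal(n):
    c=robot.get_calibration(n); return np.array(c["intrinsics"]),np.array(c["origin"]),c["orientation"]
def R(o):
    o=np.array(o,float)
    return o if o.shape==(3,3) else cv2.Rodrigues(o)[0]
def rays(n,px,c=None):
    K,o,r=c or cal(n); px=np.atleast_2d(px).astype(float)
    u=(px[:,0]-K[0,2])/K[0,0]; v=(px[:,1]-K[1,2])/K[1,1]
    if n=="wrist":
        th=np.hypot(u,v); s=np.where(th>1e-9,np.sin(th)/np.maximum(th,1e-9),1); d=np.c_[u*s,-v*s,-np.cos(th)]
    else: d=np.c_[u,-v,-np.ones(len(u))]
    return o,d@R(r).T
def plane(n,px,z,c=None):
    o,d=rays(n,px,c); return o+d*((z-o[2])/d[:,2])[:,None]
def save(n,name):
    c=cal(n); im,d=robot.read_camera(n); cv2.imwrite(f"pics/{name}.png",im[:,:,::-1]); np.savez(f"pics/{name}.npz",im=im,d=d,K=c[0],o=c[1],r=np.array(c[2])); return im,d,c
def load(name):
    f=np.load(f"pics/{name}.npz"); return f["im"],f["d"],(f["K"],f["o"],f["r"])
E
python3 - <<'E'
from h import *
for n in("top","scene"):
    im,d,c=save(n,n+"0"); print(n,c)
a=[cv2.imread(f"pics/{n}0.png") for n in("top","scene")]
cv2.imwrite("pics/both.png",np.vstack([cv2.resize(x,(400,300)) for x in a]))
print(robot.read_state())
E
```

```text
pics
top (array([[352.29224108,   0.        , 255.58060087],
       [  0.        , 352.29224108, 190.56811991],
       [  0.        ,   0.        ,   1.        ]]), array([ 0.40497441, -0.04946131,  1.10184144]), array([ 0.08514327, -0.05345371, -1.58390752]))
scene (array([[479.12544061,   0.        , 246.75463303],
       [  0.        , 479.12544061, 187.24195985],
       [  0.        ,   0.        ,   1.        ]]), array([-0.07627008, -0.5447486 ,  0.91183809]), array([ 0.69046043, -0.30548888, -0.7715567 ]))
{'t': 0.1, 'q': array([ 1.08660556e+00,  1.31076215e-01,  1.48915233e+00, -7.92889408e-06,
        1.52298827e+00, -8.54043237e-02]), 'dq': array([ 0.00046026, -0.00382665, -0.00316527, -0.00064671,  0.00182865,
       -0.00018813]), 'joint_torque': array([ 1.77050504e-03, -5.61338747e+01, -4.93098879e+01,  7.70953484e-02,
        2.89641065e-02, -2.90379194e-05]), 'tool_pos': array([0.23274121, 0.55250146, 0.23170787]), 'orientation': array([-6.22180079e-01, -3.07890745e+00,  2.45160204e-03]), 'force': array([ 0.04029401, -0.34875752,  0.87311322]), 'wrist_torque': array([-0.02733344,  0.06740477,  0.02536936]), 'gripper_force': 0.0, 'opening': 0.09348117577587917}
```

View pics/top0.png

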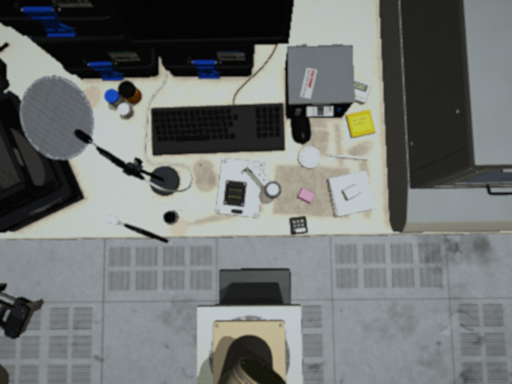

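View pics/scene0.png

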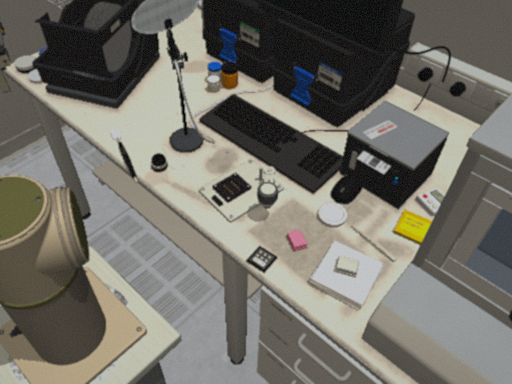

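The top view shows the fixture around (240,188) with the knob at (272,189). A white/metal module sits on the wipes at (352,190), and the pink look-alike is at (305,195). The module to use is the one on the wipes. I'll confirm it and measure in an enlarged crop.

Run:
```python
from h import *
im,d,c=load("top0"); 
cr=cv2.resize(im[145:240,205:385,::-1],None,fx=4.4,fy=4.4,interpolation=cv2.INTER_CUBIC)
im2,d2,c2=load("scene0")
cr2=cv2.resize(im2[155:305,190:390,::-1],None,fx=2,fy=2,interpolation=cv2.INTER_CUBIC)
cv2.imwrite("pics/crop1.png",cr); print(cr.shape)
def h(x,y):
    dd=d[y,x]; o,r=rays("top",[[x,y]],c); f=-(R(c[2]).T@r[0])[2]; return (o+r[0]*dd/f).round(3)
for p in[(352,190),(338,200),(305,195),(272,189),(237,190),(230,165),(260,180)]: print(p,h(*p))
```

```text
(418, 792, 3)
(352, 190) [ 0.496 -0.318  0.043]
(338, 200) [ 0.467 -0.279  0.026]
(305, 195) [ 0.485 -0.18   0.02 ]
(272, 189) [ 0.498 -0.077  0.096]
(237, 190) [0.504 0.029 0.017]
(230, 165) [0.584 0.051 0.008]
(260, 180) [ 0.529 -0.043  0.055]
```

View pics/crop1.png

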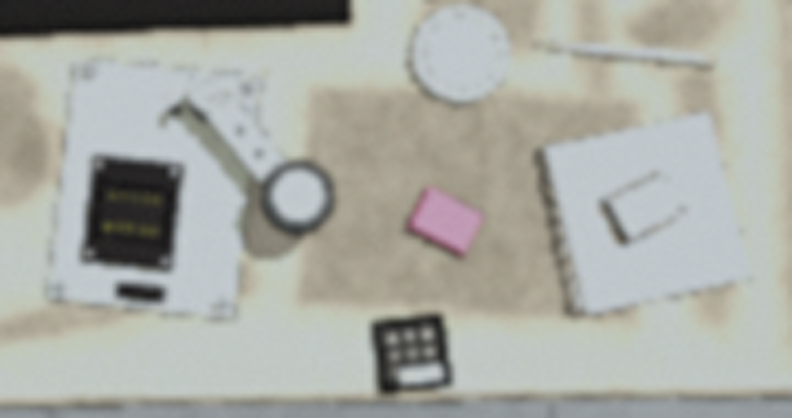

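The crop shows the white/metal module at about (645,208) in the crop, lying on the wipes. The pink block at (445,220) is the decoy. The black pocket rim is at (133,213) and the knob at (298,196), swung away. The object on the wipes fits the description in colour and support, so I'll measure it coarsely.

Run:
```python
from h import *
im,d,c=load("top0")
ys,xs=np.mgrid[150:235,205:385]; px=np.c_[xs.ravel(),ys.ravel()]
o,r=rays("top",px,c); f=-(r@R(c[2]))[:,2]; P=o+r*(d[px[:,1],px[:,0]]/f)[:,None]
def rect(m,name):
    q=P[m]; (cx,cy),s,a=cv2.minAreaRect((q[:,:2]*1000).astype(np.float32)); print(name,len(q),round(cx,1),round(cy,1),np.round(s,1),round(a,1),q[:,2].mean().round(4))
rect((px[:,0]>340)&(px[:,0]<366)&(px[:,1]>178)&(px[:,1]<203)&(P[:,2]>.036),"module")
k=(P[:,2]>.085)&(px[:,0]>250)&(px[:,0]<290); rect(k,"knob")
m=np.zeros(d.shape,np.uint8); g=cv2.cvtColor(im,cv2.COLOR_RGB2GRAY)
m[175:210,220:250]=(g[175:210,220:250]<90)
n,l,st,ce=cv2.connectedComponentsWithStats(m); i=1+st[1:,4].argmax()
q=np.argwhere(l==i)[:,::-1]; print((cv2.minAreaRect((plane("top",q,.02,c)[:,:2]*1000).astype(np.float32))),len(q))
t=R(robot.read_state()["orientation"]); print(t.round(3)); K,o,r=cal("wrist"); print(K,t.T@(o-robot.read_state()["tool_pos"]),(t.T@R(r)).round(3))
```

```text
module 167 444.6 -196.6 [ 34.6 302.8] 21.6 0.0557
knob 232 462.6 -75.3 [ 46.2 117.5] 87.3 0.1293
((494.0415344238281, 36.709556579589844), (60.16750717163086, 72.39344787597656), 82.7325668334961) 440
[[-0.922  0.388 -0.001]
 [ 0.388  0.922 -0.001]
 [ 0.    -0.002 -1.   ]]
[[297.31863964   0.         256.21157235]
 [  0.         297.31863964 191.71653727]
 [  0.           0.           1.        ]] [ 0.07920815  0.00028423 -0.15183555] [[-0.     0.96   0.278]
 [ 1.     0.001 -0.001]
 [-0.001  0.278 -0.96 ]]
```

>>> {"name": "arm_command", "arguments": {"targets": [{"x": 0.3, "y": -0.9, "z": 0.06, "rz": 0}, {"x": 0.3, "y": -0.9, "z": 0.06}, {"x": 0.3, "y": -0.9, "z": 0.06}, {"x": 0.3, "y": -0.9, "z": 0.06}, {"x": 0.3, "y": -0.9, "z": 0.06}, {"x": 0.3, "y": -0.9, "z": 0.06}, {"x": 0.3, "y": -0.9, "z": 0.06}, {"x": 0.3, "y": -0.9, "z": 0.06}, {"x": 0.3, "y": -0.9, "z": 0.06}, {"x": 0.3, "y": -0.9, "z": 0.06}]}}

```text
schema error: expected keys x, y, z, rx, ry, rz, claw
```

>>> {"name": "arm_command", "arguments": {"targets": [{"x": 0.26, "y": -0.9, "z": 0.04, "rx": 0, "ry": 0, "rz": -0.2, "claw": 0}, {"x": 0.26, "y": -0.9, "z": 0.04, "rx": 0, "ry": 0, "rz": -0.2, "claw": 0}, {"x": 0.26, "y": -0.9, "z": 0.04, "rx": 0, "ry": 0, "rz": -0.2, "claw": 0}, {"x": 0.26, "y": -0.9, "z": 0.04, "rx": 0, "ry": 0, "rz": -0.2, "claw": 0}, {"x": 0.26, "y": -0.9, "z": 0.04, "rx": 0, "ry": 0, "rz": -0.2, "claw": 0}, {"x": 0.26, "y": -0.9, "z": 0.04, "rx": 0, "ry": 0, "rz": -0.2, "claw": 0}, {"x": 0.26, "y": -0.9, "z": 0.04, "rx": 0, "ry": 0, "rz": -0.2, "claw": 0}, {"x": 0.26, "y": -0.9, "z": 0.04, "rx": 0, "ry": 0, "rz": -0.2, "claw": 0}, {"x": 0.26, "y": -0.9, "z": 0.04, "rx": 0, "ry": 0, "rz": -0.2, "claw": 0}, {"x": 0.26, "y": -0.9, "z": 0.04, "rx": 0, "ry": 0, "rz": -0.2, "claw": 0}]}}

```text
t: 0.93
tool_pos: [0.3483, 0.1512, 0.2503]
orientation: [1.221, 2.895, 0.0]
force: [1.1, 0.1, 0.2]
opening: 0.0931
gripper_force: 0.0
```

>>> {"name": "arm_command", "arguments": {"targets": [{"x": 0.28, "y": -0.94, "z": -0.1, "rx": 0, "ry": 0, "rz": -0.2, "claw": 0}, {"x": 0.28, "y": -0.94, "z": -0.1, "rx": 0, "ry": 0, "rz": -0.2, "claw": 0}, {"x": 0.28, "y": -0.94, "z": -0.1, "rx": 0, "ry": 0, "rz": -0.2, "claw": 0}, {"x": 0.28, "y": -0.94, "z": -0.1, "rx": 0, "ry": 0, "rz": -0.2, "claw": 0}, {"x": 0.28, "y": -0.94, "z": -0.1, "rx": 0, "ry": 0, "rz": -0.2, "claw": 0}, {"x": 0.28, "y": -0.94, "z": -0.1, "rx": 0, "ry": 0, "rz": -0.2, "claw": 0}, {"x": 0.28, "y": -0.94, "z": -0.1, "rx": 0, "ry": 0, "rz": -0.2, "claw": 0}, {"x": 0.28, "y": -0.94, "z": -0.1, "rx": 0, "ry": 0, "rz": -0.2, "claw": 0}, {"x": 0.28, "y": -0.94, "z": -0.1, "rx": 0, "ry": 0, "rz": -0.2, "claw": 0}, {"x": 0.28, "y": -0.94, "z": -0.1, "rx": 0, "ry": 0, "rz": -0.2, "claw": 0}]}}

```text
t: 1.77
tool_pos: [0.4667, -0.2464, 0.2074]
orientation: [-1.773, -2.593, -0.0]
force: [1.4, 0.1, 0.1]
opening: 0.0932
gripper_force: 0.0
```

>>> {"name": "arm_command", "arguments": {"targets": [{"x": 0.02, "y": -0.12, "z": 0, "rx": 0, "ry": 0, "rz": 0, "claw": 0}, {"x": 0.02, "y": -0.12, "z": 0, "rx": 0, "ry": 0, "rz": 0, "claw": 0}, {"x": 0.02, "y": -0.12, "z": 0, "rx": 0, "ry": 0, "rz": 0, "claw": 0}, {"x": 0.02, "y": -0.12, "z": 0, "rx": 0, "ry": 0, "rz": 0, "claw": 0}]}}

```text
t: 2.1
tool_pos: [0.4763, -0.3049, 0.2072]
orientation: [-1.774, -2.591, -0.001]
force: [0.0, 0.9, -0.5]
opening: 0.0933
gripper_force: 0.0
```

Run:
```python
from h import *
im,d,c=save("wrist","w1"); s=robot.read_state(); t=R(s["orientation"]); print(s["t"],s["tool_pos"],t.round(3),s["q"])
K,o,r=c; b=(s["tool_pos"]-o)
ys,xs=np.mgrid[0:384,0:512]; px=np.c_[xs.ravel(),ys.ravel()]
o,rr=rays("wrist",px,c); f=-(rr@R(r))[:,2]; P=o+rr*(d.ravel()/f)[:,None]
m=((P[:,2]>.036)&(P[:,2]<.05)&(np.hypot(P[:,0]-.496,P[:,1]+.318)<.05))
mm=m.reshape(384,512).astype(np.uint8); n,l,st,ce=cv2.connectedComponentsWithStats(mm); i=1+st[1:,4].argmax(); m=(l==i).ravel()
print(st[i],cv2.minAreaRect((P[m,:2]*1000).astype(np.float32)),np.median(P[m,2]))
```

```text
2.15 [ 0.47642755 -0.30383069  0.20743659] [[-0.363  0.932 -0.001]
 [ 0.932  0.363  0.001]
 [ 0.002 -0.001 -1.   ]] [-6.58657969e-01  5.06610975e-02  1.61883750e+00  3.50308143e-04
  1.47374538e+00 -1.02998123e+00]
[ 251  171   31   41 1117] ((490.3862609863281, -313.62335205078125), (32.40347671508789, 44.53886413574219), 25.56581687927246) 0.042587795803308404
```

View pics/w1.png

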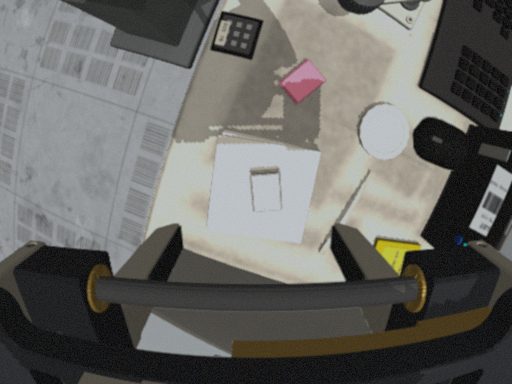

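The wrist view shows the module at about (266,190), clear on the wipes, with its centre at (0.490,-0.314) and short axis at 25.6°. I'll go down to it.

>>> {"name": "arm_command", "arguments": {"targets": [{"x": 0.028, "y": -0.0196, "z": -0.08, "rx": 0, "ry": 0, "rz": 0.0375, "claw": 0}, {"x": 0.028, "y": -0.0196, "z": -0.16, "rx": 0, "ry": 0, "rz": 0.0375, "claw": 0}, {"x": 0.028, "y": -0.0196, "z": -0.22, "rx": 0, "ry": 0, "rz": 0.0375, "claw": 0}, {"x": 0.028, "y": -0.0196, "z": -0.22, "rx": 0, "ry": 0, "rz": 0.0375, "claw": 0}, {"x": 0.028, "y": -0.0196, "z": -0.22, "rx": 0, "ry": 0, "rz": 0.0375, "claw": 0}]}}

```text
t: 2.57
tool_pos: [0.4896, -0.3116, 0.0968]
orientation: [-1.669, -2.656, -0.001]
force: [1.0, 0.3, 0.7]
opening: 0.0928
gripper_force: 0.0
```

```bash
cat >> h.py <<'E'
def top(z0,z1,cx,cy,rad=.05,tag="w"):
    im,d,c=save("wrist",tag); o,rr=rays("wrist",np.c_[np.tile(np.arange(512),384),np.repeat(np.arange(384),512)],c)
    f=-(rr@R(c[2]))[:,2]; P=o+rr*(d.ravel()/f)[:,None]
    m=(P[:,2]>z0)&(P[:,2]<z1)&(np.hypot(P[:,0]-cx,P[:,1]-cy)<rad)
    n,l,st,ce=cv2.connectedComponentsWithStats(m.reshape(384,512).astype(np.uint8)); i=1+st[1:,4].argmax(); m=(l==i).ravel()
    print(st[i],cv2.minAreaRect((P[m,:2]*1000).astype(np.float32)),"z",np.median(P[m,2]))
    s=robot.read_state(); t=R(s["orientation"]); print(s["t"],s["tool_pos"].round(4),"ytool",np.degrees(np.arctan2(t[1,1],t[0,1])).round(2),"tilt",t[:,2].round(4))
    return P,im,c
E
python3 -c "
from h import *
top(.036,.05,.490,-.314)"
```

```text
[ 236  189   44   57 2405] ((490.05328369140625, -313.6468200683594), (32.73770523071289, 44.66510772705078), 25.66425895690918) z 0.04263096174406392
2.6167 [ 0.4912 -0.3131  0.0994] ytool 25.68 tilt [ 1.e-04  1.e-04 -1.e+00]
```

>>> {"name": "arm_command", "arguments": {"targets": [{"x": 0, "y": 0, "z": -0.05, "rx": 0, "ry": 0, "rz": 0, "claw": 0}, {"x": 0, "y": 0, "z": -0.08, "rx": 0, "ry": 0, "rz": 0, "claw": 60}, {"x": 0, "y": 0, "z": -0.1, "rx": 0, "ry": 0, "rz": 0, "claw": 100}, {"x": 0, "y": 0, "z": -0.1, "rx": 0, "ry": 0, "rz": 0, "claw": 190}, {"x": 0, "y": 0, "z": -0.1, "rx": 0, "ry": 0, "rz": 0, "claw": 190}, {"x": 0, "y": 0, "z": -0.1, "rx": 0, "ry": 0, "rz": 0, "claw": 190}, {"x": 0, "y": 0, "z": -0.1, "rx": 0, "ry": 0, "rz": 0, "claw": 190}, {"x": 0, "y": 0, "z": -0.1, "rx": 0, "ry": 0, "rz": 0, "claw": 190}], "squeeze": 15}}

```text
t: 3.28
tool_pos: [0.4916, -0.3147, 0.0496]
orientation: [1.673, 2.657, -0.0]
force: [-0.2, 0.2, -0.2]
opening: 0.051
gripper_force: 0.0
```

>>> {"name": "arm_command", "arguments": {"targets": [{"x": 0, "y": 0, "z": 0, "rx": 0, "ry": 0, "rz": 0, "claw": 190}, {"x": 0, "y": 0, "z": 0, "rx": 0, "ry": 0, "rz": 0, "claw": 190}, {"x": 0, "y": 0, "z": 0, "rx": 0, "ry": 0, "rz": 0, "claw": 190}, {"x": 0, "y": 0, "z": 0, "rx": 0, "ry": 0, "rz": 0, "claw": 190}, {"x": 0, "y": 0, "z": 0, "rx": 0, "ry": 0, "rz": 0, "claw": 190}, {"x": 0, "y": 0, "z": 0, "rx": 0, "ry": 0, "rz": 0, "claw": 190}]}}

```text
t: 3.78
tool_pos: [0.491, -0.3142, 0.0484]
orientation: [1.674, 2.658, -0.0]
force: [-1.2, 0.2, 4.0]
opening: 0.034
gripper_force: 15.0
```

>>> {"name": "arm_command", "arguments": {"targets": [{"x": 0, "y": 0, "z": 0.04, "rx": 0, "ry": 0, "rz": 0, "claw": 190}, {"x": 0, "y": 0, "z": 0.1, "rx": 0, "ry": 0, "rz": 0, "claw": 190}, {"x": 0, "y": 0, "z": 0.2, "rx": 0, "ry": 0, "rz": 0, "claw": 190}, {"x": 0, "y": 0, "z": 0.26, "rx": 0, "ry": 0, "rz": 0, "claw": 190}, {"x": 0, "y": 0, "z": 0.26, "rx": 0, "ry": 0, "rz": 0, "claw": 190}]}}

```text
t: 4.2
tool_pos: [0.4944, -0.3168, 0.1876]
orientation: [1.667, 2.648, -0.002]
force: [0.3, -0.3, 0.7]
opening: 0.0337
gripper_force: 15.0
```

>>> {"name": "arm_command", "arguments": {"targets": [{"x": 0.01, "y": 0.56, "z": 0.02, "rx": 0, "ry": 0, "rz": -0.288, "claw": 190}, {"x": 0.01, "y": 0.56, "z": 0.02, "rx": 0, "ry": 0, "rz": -0.288, "claw": 190}, {"x": 0.01, "y": 0.56, "z": 0.02, "rx": 0, "ry": 0, "rz": -0.288, "claw": 190}, {"x": 0.01, "y": 0.56, "z": 0.02, "rx": 0, "ry": 0, "rz": -0.288, "claw": 190}, {"x": 0.01, "y": 0.56, "z": 0.02, "rx": 0, "ry": 0, "rz": -0.288, "claw": 190}, {"x": 0.01, "y": 0.56, "z": 0.02, "rx": 0, "ry": 0, "rz": -0.288, "claw": 190}, {"x": 0.01, "y": 0.56, "z": 0.02, "rx": 0, "ry": 0, "rz": -0.288, "claw": 190}, {"x": 0.01, "y": 0.56, "z": 0.02, "rx": 0, "ry": 0, "rz": -0.288, "claw": 190}, {"x": 0.01, "y": 0.56, "z": 0.02, "rx": 0, "ry": 0, "rz": -0.288, "claw": 190}, {"x": 0.01, "y": 0.56, "z": 0.02, "rx": 0, "ry": 0, "rz": -0.288, "claw": 190}]}}

```text
t: 5.03
tool_pos: [0.4958, -0.0343, 0.1878]
orientation: [2.359, 2.075, -0.001]
force: [-0.3, -0.2, -1.5]
opening: 0.034
gripper_force: 15.0
```

Run:
```python
from h import *
P,im,c=top(.014,.024,.494,.037,.06,"w2")
```

```text
[ 211   84   72   60 3177] ((493.04827880859375, 38.935665130615234), (64.16722106933594, 76.17974090576172), 82.69020080566406) z 0.019508669341449514
5.0833 [ 0.4957 -0.0349  0.1878] ytool -7.41 tilt [-5.e-04 -4.e-04 -1.e+00]
```

View pics/w2.png

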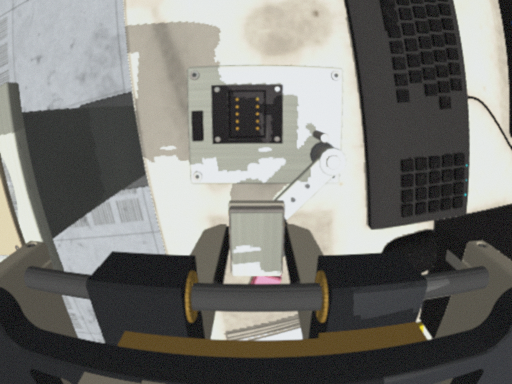

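The wrist view shows the pocket in the black rim, centred at about (247,114). The module is held level between the fingers at (258,240). Next I'll measure the held module and the pocket opening.

Run:
```python
from h import *
im,d,c=load("w2"); px=np.c_[np.tile(np.arange(512),384),np.repeat(np.arange(384),512)]
o,rr=rays("wrist",px,c); f=-(rr@R(c[2]))[:,2]; P=o+rr*(d.ravel()/f)[:,None]
m=(P[:,2]>.16)&(P[:,2]<.195)&(px[:,0]>228)&(px[:,0]<290)&(px[:,1]>195)&(px[:,1]<278)
for z0,z1 in((.16,.176),(.176,.195)):
    q=P[m&(P[:,2]>z0)&(P[:,2]<z1)]; print(len(q),len(q)>3 and (cv2.minAreaRect((q[:,:2]*1000).astype(np.float32)),np.percentile(q[:,2],[5,50,95])))
q=P[m]; A=np.radians(-7.35); a=np.array([np.cos(A),np.sin(A)]); b=np.array([-a[1],a[0]])
print("hist z",np.histogram(q[:,2],8)); t=q[q[:,2]>np.percentile(q[:,2],95)-.006]
for n,e in(("a",a),("b",b)): print(n,((t[:,:2]-[.4957,-.0346])@e*1000).min().round(1),((t[:,:2]-[.4957,-.0346])@e*1000).max().round(1))
ctr=np.array([.4930,.0389]); L=P[:,:2]-ctr; u=L@a*1000; v=L@b*1000
z=P[:,2]*1000
for nm,p,w in(("u",u,v),("v",v,u)):
    print(nm,[(k,np.median(z[(abs(w)<10)&(abs(p-k)<.8)]).round(1)) for k in range(-34,35,2) if ((abs(w)<10)&(abs(p-k)<.8)).any()])
```

```text
429 (((496.38629150390625, -25.957979202270508), (29.6892032623291, 36.868289947509766), 82.61395263671875), array([0.16560522, 0.17061363, 0.17557377]))
3837 (((495.6647033691406, -34.091896057128906), (44.603660583496094, 35.56808853149414), 81.86905670166016), array([0.1791322 , 0.1820289 , 0.18326024]))
hist z (array([ 101,  187,  136,  315, 3408,   65,   27,   27]), array([0.16445179, 0.16826948, 0.17208717, 0.17590486, 0.17972255,
       0.18354024, 0.18735793, 0.19117562, 0.19499331]))
a -18.2 17.8
b -21.9 22.6
u [(-34, np.float64(19.8)), (-32, np.float64(19.6)), (-30, np.float64(19.5)), (-28, np.float64(19.4)), (-26, np.float64(19.8)), (-24, np.float64(19.6)), (-22, np.float64(20.3)), (-20, np.float64(19.5)), (-18, np.float64(17.7)), (-16, np.float64(13.9)), (-14, np.float64(13.9)), (-12, np.float64(13.9)), (-10, np.float64(13.9)), (-8, np.float64(13.9)), (-6, np.float64(14.1)), (-4, np.float64(14.0)), (-2, np.float64(14.0)), (0, np.float64(14.0)), (2, np.float64(13.7)), (4, np.float64(13.6)), (6, np.float64(13.9)), (8, np.float64(14.3)), (10, np.float64(339.6)), (12, np.floa
[... 424 characters left out ...]
)), (-22, np.float64(14.1)), (-20, np.float64(13.6)), (-18, np.float64(13.6)), (-16, np.float64(13.8)), (-14, np.float64(13.9)), (-12, np.float64(13.7)), (-10, np.float64(13.7)), (-8, np.float64(13.8)), (-6, np.float64(14.2)), (-4, np.float64(14.4)), (-2, np.float64(13.4)), (0, np.float64(13.5)), (2, np.float64(13.6)), (4, np.float64(13.9)), (6, np.float64(14.1)), (8, np.float64(13.5)), (10, np.float64(13.9)), (12, np.float64(13.8)), (14, np.float64(13.8)), (16, np.float64(14.0)), (18, np.float64(14.0)), (20, np.float64(13.9)), (22, np.float64(13.7)), (24, np.float64(14.2)), (26, np.float64(19.2)), (28, np.float64(20.0)), (30, np.float64(19.7)), (32, np.float64(19.6)), (34, np.float64(9.8))]
```

>>> {"name": "arm_command", "arguments": {"targets": [{"x": -0.004, "y": 0.08, "z": 0, "rx": 0, "ry": 0, "rz": 0, "claw": 190}, {"x": -0.004, "y": 0.147, "z": 0, "rx": 0, "ry": 0, "rz": 0, "claw": 190}, {"x": -0.004, "y": 0.147, "z": -0.08, "rx": 0, "ry": 0, "rz": 0, "claw": 190}, {"x": -0.004, "y": 0.147, "z": -0.16, "rx": 0, "ry": 0, "rz": 0, "claw": 190}, {"x": -0.004, "y": 0.147, "z": -0.22, "rx": 0, "ry": 0, "rz": 0, "claw": 190}, {"x": -0.004, "y": 0.147, "z": -0.26, "rx": 0, "ry": 0, "rz": 0, "claw": 190}, {"x": -0.004, "y": 0.147, "z": -0.266, "rx": 0, "ry": 0, "rz": 0, "claw": 190}, {"x": -0.004, "y": 0.147, "z": -0.266, "rx": 0, "ry": 0, "rz": 0, "claw": 190}]}}

```text
t: 5.75
tool_pos: [0.4925, 0.0381, 0.0535]
orientation: [-2.36, -2.069, 0.005]
force: [-0.2, -0.8, 0.6]
opening: 0.0336
gripper_force: 15.0
```

Run:
```python
from h import *
P,im,c=top(.040,.058,.493,.039,.03,"w3")
cv2.imwrite("pics/w3c.png",cv2.resize(im[90:300,140:380,::-1],None,fx=2.8,fy=2.8))
print(robot.read_state()["force"])
```

```text
[ 208  206  104   70 4377] ((492.8460388183594, 38.31428527832031), (44.120201110839844, 57.02003860473633), 82.66362762451172) z 0.04782271169217234
5.8 [0.4941 0.0383 0.0554] ytool -7.5 tilt [-6.e-04 -1.e-04 -1.e+00]
[ 0.03788083  0.00874216 -0.35560335]
```

View pics/w3c.png

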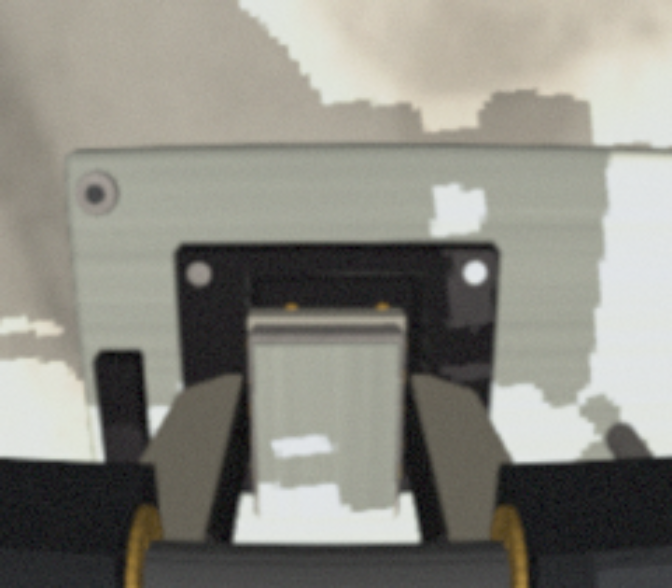

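The close view shows the module's front edge at crop (327,320), just inside the pocket mouth (247 to 413), and square to it. I'll nudge it +0.5 mm in x and +1 mm in y, then lower it gently.

>>> {"name": "arm_command", "arguments": {"targets": [{"x": 0.001, "y": 0.002, "z": -0.004, "rx": 0, "ry": 0, "rz": 0, "claw": 190}, {"x": 0.001, "y": 0.002, "z": -0.008, "rx": 0, "ry": 0, "rz": 0, "claw": 190}, {"x": 0.001, "y": 0.002, "z": -0.012, "rx": 0, "ry": 0, "rz": 0, "claw": 190}, {"x": 0.001, "y": 0.002, "z": -0.016, "rx": 0, "ry": 0, "rz": 0, "claw": 190}, {"x": 0.001, "y": 0.002, "z": -0.02, "rx": 0, "ry": 0, "rz": 0, "claw": 190}, {"x": 0.001, "y": 0.002, "z": -0.024, "rx": 0, "ry": 0, "rz": 0, "claw": 190}, {"x": 0.001, "y": 0.002, "z": -0.024, "rx": 0, "ry": 0, "rz": 0, "claw": 190}]}}

```text
t: 6.38
tool_pos: [0.494, 0.0405, 0.0427]
orientation: [-2.36, -2.074, 0.001]
force: [-0.5, -0.1, -0.5]
opening: 0.034
gripper_force: 15.0
```

>>> {"name": "arm_command", "arguments": {"targets": [{"x": 0, "y": 0, "z": -0.002, "rx": 0, "ry": 0, "rz": 0, "claw": 190}, {"x": 0, "y": 0, "z": -0.004, "rx": 0, "ry": 0, "rz": 0, "claw": 190}, {"x": 0, "y": 0, "z": -0.006, "rx": 0, "ry": 0, "rz": 0, "claw": 190}, {"x": 0, "y": 0, "z": -0.008, "rx": 0, "ry": 0, "rz": 0, "claw": 190}, {"x": 0, "y": 0, "z": -0.008, "rx": 0, "ry": 0, "rz": 0, "claw": 190}]}}

```text
t: 6.8
tool_pos: [0.4942, 0.0404, 0.0389]
orientation: [-2.36, -2.074, 0.0]
force: [0.6, 0.3, -0.5]
opening: 0.0339
gripper_force: 15.0
```

>>> {"name": "arm_command", "arguments": {"targets": [{"x": 0, "y": 0, "z": -0.001, "rx": 0, "ry": 0, "rz": 0, "claw": 190}, {"x": 0, "y": 0, "z": -0.002, "rx": 0, "ry": 0, "rz": 0, "claw": 190}, {"x": 0, "y": 0, "z": -0.003, "rx": 0, "ry": 0, "rz": 0, "claw": 190}, {"x": 0, "y": 0, "z": -0.003, "rx": 0, "ry": 0, "rz": 0, "claw": 190}]}}

```text
t: 7.13
tool_pos: [0.4943, 0.0404, 0.0376]
orientation: [-2.36, -2.074, 0.0]
force: [-0.5, -0.2, -1.8]
opening: 0.0334
gripper_force: 15.0
```

Run:
```python
from h import *
top(.025,.045,.493,.039,.03,"w4"); print(robot.read_state()["force"])
```

```text
[ 207  206  101   70 4436] ((493.09808349609375, 40.79218292236328), (44.39839553833008, 55.54677963256836), 82.38754272460938) z 0.03180617944706986
7.1833 [0.4943 0.0404 0.0376] ytool -7.39 tilt [-1.e-04  0.e+00 -1.e+00]
[ 0.72185603 -0.20647222 -0.72118818]
```

>>> {"name": "arm_command", "arguments": {"targets": [{"x": 0, "y": 0, "z": -0.0006, "rx": 0, "ry": 0, "rz": 0, "claw": 190}, {"x": 0, "y": 0, "z": -0.0012, "rx": 0, "ry": 0, "rz": 0, "claw": 190}, {"x": 0, "y": 0, "z": -0.0012, "rx": 0, "ry": 0, "rz": 0, "claw": 190}]}}

```text
t: 7.43
tool_pos: [0.4944, 0.0404, 0.0374]
orientation: [2.36, 2.074, 0.0]
force: [-2.7, -0.1, 3.9]
opening: 0.0338
gripper_force: 15.0
```

Fz of +3.9 N and a module top at 31.8 mm mean it is home. I'll release it and retreat.

>>> {"name": "arm_command", "arguments": {"targets": [{"x": 0, "y": 0, "z": 0, "rx": 0, "ry": 0, "rz": 0, "claw": 110}, {"x": 0, "y": 0, "z": 0, "rx": 0, "ry": 0, "rz": 0, "claw": 80}, {"x": 0, "y": 0, "z": 0, "rx": 0, "ry": 0, "rz": 0, "claw": 80}, {"x": 0, "y": 0, "z": 0, "rx": 0, "ry": 0, "rz": 0, "claw": 80}, {"x": 0, "y": 0, "z": 0.06, "rx": 0, "ry": 0, "rz": 0, "claw": 80}, {"x": 0, "y": 0, "z": 0.14, "rx": 0, "ry": 0, "rz": 0, "claw": 0}, {"x": 0, "y": 0, "z": 0.22, "rx": 0, "ry": 0, "rz": 0, "claw": 0}, {"x": 0, "y": 0, "z": 0.3, "rx": 0, "ry": 0, "rz": 0.06, "claw": 0}, {"x": 0, "y": 0, "z": 0.32, "rx": 0, "ry": 0, "rz": 0.12, "claw": 0}]}}

```text
t: 8.18
tool_pos: [0.4976, 0.0404, 0.2047]
orientation: [2.084, 2.341, 0.01]
force: [0.7, -0.5, 0.7]
opening: 0.0857
gripper_force: 0.0
```

>>> {"name": "arm_command", "arguments": {"targets": [{"x": 0.004, "y": -0.08, "z": 0, "rx": 0, "ry": 0, "rz": 0.62, "claw": 0}, {"x": 0.008, "y": -0.16, "z": 0, "rx": 0, "ry": 0, "rz": 0.62, "claw": 0}, {"x": 0.008, "y": -0.235, "z": 0, "rx": 0, "ry": 0, "rz": 0.62, "claw": 0}, {"x": 0.008, "y": -0.235, "z": 0, "rx": 0, "ry": 0, "rz": 0.62, "claw": 0}, {"x": 0.008, "y": -0.235, "z": 0, "rx": 0, "ry": 0, "rz": 0.62, "claw": 0}, {"x": 0.008, "y": -0.235, "z": 0, "rx": 0, "ry": 0, "rz": 0.62, "claw": 0}, {"x": 0.008, "y": -0.235, "z": 0, "rx": 0, "ry": 0, "rz": 0.62, "claw": 0}, {"x": 0.008, "y": -0.235, "z": 0, "rx": 0, "ry": 0, "rz": 0.62, "claw": 0}, {"x": 0.008, "y": -0.235, "z": 0, "rx": 0, "ry": 0, "rz": 0.62, "claw": 0}, {"x": 0.008, "y": -0.235, "z": 0, "rx": 0, "ry": 0, "rz": 0.62, "claw": 0}]}}

```text
t: 9.02
tool_pos: [0.4983, -0.0771, 0.1969]
orientation: [-0.386, -3.118, -0.0]
force: [0.4, 0.4, 0.8]
opening: 0.0931
gripper_force: 0.0
```

>>> {"name": "arm_command", "arguments": {"targets": [{"x": 0, "y": 0, "z": 0, "rx": 0, "ry": 0, "rz": 0.43, "claw": 0}, {"x": 0, "y": 0, "z": 0, "rx": 0, "ry": 0, "rz": 0.43, "claw": 0}, {"x": 0, "y": 0, "z": 0, "rx": 0, "ry": 0, "rz": 0.43, "claw": 0}, {"x": 0, "y": 0, "z": 0, "rx": 0, "ry": 0, "rz": 0.43, "claw": 0}, {"x": 0, "y": 0, "z": 0, "rx": 0, "ry": 0, "rz": 0.43, "claw": 0}, {"x": 0, "y": 0, "z": 0, "rx": 0, "ry": 0, "rz": 0.43, "claw": 0}, {"x": 0, "y": 0, "z": 0, "rx": 0, "ry": 0, "rz": 0.43, "claw": 0}, {"x": 0, "y": 0, "z": 0, "rx": 0, "ry": 0, "rz": 0.43, "claw": 0}]}}

```text
t: 9.68
tool_pos: [0.4983, -0.0771, 0.1969]
orientation: [0.948, -2.995, -0.0]
force: [-0.0, -0.5, 0.1]
opening: 0.0934
gripper_force: 0.0
```

Run:
```python
from h import *
P,im,c=top(.088,.099,.498,-.077,.04,"w5")
m=(P[:,2]>.088)&(P[:,2]<.099)&(np.hypot(P[:,0]-.498,P[:,1]+.077)<.04)
print(cv2.minEnclosingCircle((P[m,:2]*1000).astype(np.float32)),robot.read_state()["q"])
m=(P[:,2]>.026)&(P[:,2]<.036)&(np.hypot(P[:,0]-.4936,P[:,1]-.0393)<.04); print(m.sum(),m.sum()>9 and (cv2.minAreaRect((P[m,:2]*1000).astype(np.float32)),np.median(P[m,2])))
```

```text
[ 230  167   55   53 2166] ((495.9971008300781, -76.05229187011719), (48.840904235839844, 48.39596176147461), 56.79851150512695) z 0.09428632484936378
9.7333 [ 0.4983 -0.0771  0.1969] ytool 124.71 tilt [-1.e-04  0.e+00 -1.e+00]
((496.330810546875, -75.767822265625), 24.858949661254883) [-2.55129884e-01 -1.11474142e-01  1.79695750e+00 -2.19378040e-06
  1.45622628e+00 -2.43177739e+00]
412 (((491.92425537109375, 34.92317199707031), (35.10550308227539, 32.21343231201172), 82.3111801147461), np.float64(0.031550889836020474))
```

View pics/w5.png

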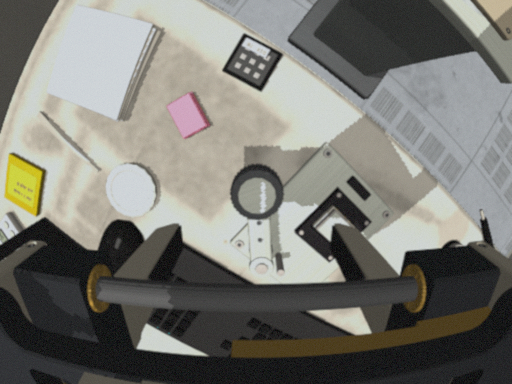

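The wrist view shows the knob at (257,191), centred at (0.496,-0.076). The module sits in the pocket at (333,222). I'll go down and grip the knob.

>>> {"name": "arm_command", "arguments": {"targets": [{"x": -0.004, "y": 0.002, "z": -0.08, "rx": 0, "ry": 0, "rz": 0, "claw": 0}, {"x": -0.004, "y": 0.002, "z": -0.16, "rx": 0, "ry": 0, "rz": 0, "claw": 0}, {"x": -0.004, "y": 0.002, "z": -0.22, "rx": 0, "ry": 0, "rz": 0, "claw": 0}, {"x": -0.004, "y": 0.002, "z": -0.24, "rx": 0, "ry": 0, "rz": 0, "claw": 100}, {"x": -0.004, "y": 0.002, "z": -0.24, "rx": 0, "ry": 0, "rz": 0, "claw": 150}, {"x": -0.004, "y": 0.002, "z": -0.24, "rx": 0, "ry": 0, "rz": 0, "claw": 150}, {"x": -0.004, "y": 0.002, "z": -0.24, "rx": 0, "ry": 0, "rz": 0, "claw": 150}, {"x": -0.004, "y": 0.002, "z": -0.24, "rx": 0, "ry": 0, "rz": 0, "claw": 150}, {"x": -0.004, "y": 0.002, "z": -0.24, "rx": 0, "ry": 0, "rz": 0, "claw": 150}, {"x": -0.004, "y": 0.002, "z": -0.24, "rx": 0, "ry": 0, "rz": 0, "claw": 150}], "squeeze": 15}}

```text
t: 10.57
tool_pos: [0.4974, -0.0764, 0.0786]
orientation: [-0.939, 2.996, -0.002]
force: [-0.5, 0.1, 0.1]
opening: 0.0511
gripper_force: 0.0
```

Run:
```python
import numpy as np
piv=np.array([.5721,-.0162]); k=np.array([.4962,-.0759])
v=k-piv; 
for n in range(0,14):
    A=-np.radians(min(n*6,73.5)); M=np.array([[np.cos(A),-np.sin(A)],[np.sin(A),np.cos(A)]])
    p=(M@v-v)/.5; print(n,p.round(4),(A/2).round(4))
```

```text
0 [0. 0.] -0.0
1 [-0.0116  0.0165] -0.0524
2 [-0.0215  0.0342] -0.1047
3 [-0.0295  0.0528] -0.1571
4 [-0.0354  0.0721] -0.2094
5 [-0.0394  0.0919] -0.2618
6 [-0.0412  0.112 ] -0.3142
7 [-0.0409  0.1322] -0.3665
8 [-0.0385  0.1523] -0.4189
9 [-0.034  0.172] -0.4712
10 [-0.0275  0.1912] -0.5236
11 [-0.019   0.2095] -0.576
12 [-0.0087  0.2269] -0.6283
13 [-0.0058  0.231 ] -0.6414
```

>>> {"name": "arm_command", "arguments": {"targets": [{"x": 0, "y": 0, "z": 0, "rx": 0, "ry": 0, "rz": 0, "claw": 160}, {"x": 0, "y": 0, "z": 0, "rx": 0, "ry": 0, "rz": 0, "claw": 160}, {"x": 0, "y": 0, "z": 0, "rx": 0, "ry": 0, "rz": 0, "claw": 160}, {"x": 0, "y": 0, "z": 0, "rx": 0, "ry": 0, "rz": 0, "claw": 160}]}}

```text
t: 10.9
tool_pos: [0.4972, -0.0764, 0.0782]
orientation: [-0.939, 2.996, -0.002]
force: [-1.0, -0.7, 6.1]
opening: 0.0478
gripper_force: 15.0
```

>>> {"name": "arm_command", "arguments": {"targets": [{"x": -0.0116, "y": 0.0165, "z": 0, "rx": 0, "ry": 0, "rz": -0.0524, "claw": 160}, {"x": -0.0215, "y": 0.0342, "z": 0, "rx": 0, "ry": 0, "rz": -0.1047, "claw": 160}, {"x": -0.0295, "y": 0.0528, "z": 0, "rx": 0, "ry": 0, "rz": -0.1571, "claw": 160}, {"x": -0.0354, "y": 0.0721, "z": 0, "rx": 0, "ry": 0, "rz": -0.2094, "claw": 160}, {"x": -0.0394, "y": 0.0919, "z": 0, "rx": 0, "ry": 0, "rz": -0.2618, "claw": 160}, {"x": -0.0412, "y": 0.112, "z": 0, "rx": 0, "ry": 0, "rz": -0.3142, "claw": 160}, {"x": -0.0412, "y": 0.112, "z": 0, "rx": 0, "ry": 0, "rz": -0.3142, "claw": 160}]}}

```text
t: 11.48
tool_pos: [0.477, -0.0192, 0.0782]
orientation: [0.04, 3.138, -0.0]
force: [1.5, -0.9, 5.0]
opening: 0.0478
gripper_force: 15.0
```

>>> {"name": "arm_command", "arguments": {"targets": [{"x": 0.0003, "y": 0.0202, "z": 0, "rx": 0, "ry": 0, "rz": -0.0523, "claw": 160}, {"x": 0.0027, "y": 0.0403, "z": 0, "rx": 0, "ry": 0, "rz": -0.1047, "claw": 160}, {"x": 0.0072, "y": 0.06, "z": 0, "rx": 0, "ry": 0, "rz": -0.157, "claw": 160}, {"x": 0.0137, "y": 0.0792, "z": 0, "rx": 0, "ry": 0, "rz": -0.2094, "claw": 160}, {"x": 0.0222, "y": 0.0975, "z": 0, "rx": 0, "ry": 0, "rz": -0.2618, "claw": 160}, {"x": 0.029, "y": 0.109, "z": 0, "rx": 0, "ry": 0, "rz": -0.297, "claw": 160}, {"x": 0.0325, "y": 0.1149, "z": 0, "rx": 0, "ry": 0, "rz": -0.3141, "claw": 160}, {"x": 0.0354, "y": 0.119, "z": 0, "rx": 0, "ry": 0, "rz": -0.3272, "claw": 160}, {"x": 0.0354, "y": 0.119, "z": 0, "rx": 0, "ry": 0, "rz": -0.3272, "claw": 160}]}}

```text
t: 12.23
tool_pos: [0.4945, 0.0382, 0.0781]
orientation: [1.035, 2.964, -0.003]
force: [-1.1, -5.2, 9.2]
opening: 0.048
gripper_force: 15.0
```

>>> {"name": "arm_command", "arguments": {"targets": [{"x": 0.0006, "y": 0.0008, "z": 0, "rx": 0, "ry": 0, "rz": -0.002, "claw": 160}, {"x": 0.0012, "y": 0.0016, "z": 0, "rx": 0, "ry": 0, "rz": -0.004, "claw": 160}, {"x": 0.0012, "y": 0.0016, "z": 0, "rx": 0, "ry": 0, "rz": -0.004, "claw": 160}]}}

```text
t: 12.48
tool_pos: [0.4946, 0.0383, 0.0781]
orientation: [1.046, 2.961, -0.004]
force: [-3.3, -8.1, 10.2]
opening: 0.0481
gripper_force: 15.0
```

At the stop: the reaction is about 9 N and the tool no longer moves. I'll release, turn back counter-clockwise around the knob and regrip.

>>> {"name": "arm_command", "arguments": {"targets": [{"x": -0.0016, "y": -0.0022, "z": 0, "rx": 0, "ry": 0, "rz": 0, "claw": 160}, {"x": -0.0016, "y": -0.0022, "z": 0, "rx": 0, "ry": 0, "rz": 0, "claw": 0}, {"x": -0.0016, "y": -0.0022, "z": 0, "rx": 0, "ry": 0, "rz": 0, "claw": 0}, {"x": -0.0016, "y": -0.0022, "z": 0, "rx": 0, "ry": 0, "rz": 0, "claw": 0}, {"x": -0.0016, "y": -0.0022, "z": 0, "rx": 0, "ry": 0, "rz": 0, "claw": 0}, {"x": -0.0016, "y": -0.0022, "z": 0, "rx": 0, "ry": 0, "rz": 0.777, "claw": 0}, {"x": -0.0016, "y": -0.0022, "z": 0, "rx": 0, "ry": 0, "rz": 0.777, "claw": 0}, {"x": -0.0016, "y": -0.0022, "z": 0, "rx": 0, "ry": 0, "rz": 0.777, "claw": 0}, {"x": -0.0016, "y": -0.0022, "z": 0, "rx": 0, "ry": 0, "rz": 0.777, "claw": 0}, {"x": -0.0016, "y": -0.0022, "z": 0, "rx": 0, "ry": 0, "rz": 0.777, "claw": 0}]}}

```text
t: 13.32
tool_pos: [0.4929, 0.0392, 0.0767]
orientation: [-0.08, -3.14, -0.0]
force: [0.3, 0.1, 0.2]
opening: 0.0924
gripper_force: 0.0
```

>>> {"name": "arm_command", "arguments": {"targets": [{"x": 0, "y": 0, "z": 0, "rx": 0, "ry": 0, "rz": 0.46, "claw": 0}, {"x": 0, "y": 0, "z": 0, "rx": 0, "ry": 0, "rz": 0.46, "claw": 0}, {"x": 0, "y": 0, "z": 0, "rx": 0, "ry": 0, "rz": 0.46, "claw": 0}, {"x": 0, "y": 0, "z": 0, "rx": 0, "ry": 0, "rz": 0.46, "claw": 0}, {"x": 0, "y": 0, "z": 0, "rx": 0, "ry": 0, "rz": 0.46, "claw": 0}, {"x": 0, "y": 0, "z": 0, "rx": 0, "ry": 0, "rz": 0.46, "claw": 0}, {"x": 0, "y": 0, "z": 0, "rx": 0, "ry": 0, "rz": 0.46, "claw": 0}, {"x": 0, "y": 0, "z": 0, "rx": 0, "ry": 0, "rz": 0.46, "claw": 0}, {"x": 0, "y": 0, "z": 0, "rx": 0, "ry": 0, "rz": 0.46, "claw": 0}]}}

```text
t: 14.07
tool_pos: [0.4929, 0.0392, 0.0767]
orientation: [1.316, -2.852, -0.001]
force: [0.8, -0.2, -0.0]
opening: 0.0929
gripper_force: 0.0
```

Run:
```python
from h import *
P,im,c=top(.088,.099,.494,.039,.03,"w6")
m=(P[:,2]>.090)&(P[:,2]<.099)&(np.hypot(P[:,0]-.494,P[:,1]-.039)<.027)
print(m.sum(),cv2.minEnclosingCircle((P[m,:2]*1000).astype(np.float32)),robot.read_state()["q"],robot.read_state()["force"],robot.read_state()["opening"])
```

```text
[ 206  215   93   69 5218] ((489.507568359375, 34.5218620300293), (38.73876953125, 49.33327102661133), 50.002716064453125) z 0.0943919954724148
14.1167 [0.4929 0.0392 0.0767] ytool 139.35 tilt [-7.e-04  1.e-04 -1.e+00]
5058 ((492.68927001953125, 38.361602783203125), 24.725139617919922) [-2.43777866e-02 -1.88788182e-02  1.93833241e+00  3.96613669e-05
  1.22286964e+00 -2.45656687e+00] [ 1.05513803 -0.73130997  0.21099431] 0.0927810598230148
```

>>> {"name": "arm_command", "arguments": {"targets": [{"x": 0.001, "y": 0, "z": 0, "rx": 0, "ry": 0, "rz": 0, "claw": 100}, {"x": 0.001, "y": 0, "z": 0, "rx": 0, "ry": 0, "rz": 0, "claw": 170}, {"x": 0.001, "y": 0, "z": 0, "rx": 0, "ry": 0, "rz": 0, "claw": 170}, {"x": 0.001, "y": 0, "z": 0, "rx": 0, "ry": 0, "rz": 0, "claw": 170}, {"x": 0.001, "y": 0, "z": 0, "rx": 0, "ry": 0, "rz": 0, "claw": 170}, {"x": 0.001, "y": 0, "z": 0, "rx": 0, "ry": 0, "rz": 0, "claw": 170}, {"x": 0.001, "y": 0, "z": 0, "rx": 0, "ry": 0, "rz": 0, "claw": 170}, {"x": 0.001, "y": 0, "z": 0, "rx": 0, "ry": 0, "rz": 0, "claw": 170}, {"x": 0.001, "y": 0, "z": 0, "rx": 0, "ry": 0, "rz": 0, "claw": 170}], "squeeze": 40}}

```text
t: 14.87
tool_pos: [0.4948, 0.0383, 0.0773]
orientation: [-1.311, 2.853, -0.003]
force: [4.4, -4.8, -3.1]
opening: 0.0473
gripper_force: 40.0
```

```bash
cat > s.py <<'E'
from h import *
s=robot.read_state(); t=R(s["orientation"])
print(round(s["t"],2),s["tool_pos"].round(4),"yaw",np.arctan2(t[1,1],t[0,1]).round(3),"F",s["force"].round(1),"M",s["wrist_torque"].round(3),"q6",s["q"][5].round(3),"tq6",s["joint_torque"][5].round(3),round(s["opening"],4),s["gripper_force"])
E
python3 s.py
```

```text
14.87 [0.4948 0.0383 0.0773] yaw 2.432 F [ 4.4 -4.8 -3.1] M [-0.54  -0.681  0.023] q6 -2.457 tq6 -0.0 0.0473 39.99831140041351
```

>>> {"name": "arm_command", "arguments": {"targets": [{"x": 0.001, "y": 0, "z": 0, "rx": 0, "ry": 0, "rz": -0.06, "claw": 170}, {"x": 0.001, "y": 0, "z": 0, "rx": 0, "ry": 0, "rz": -0.12, "claw": 170}, {"x": 0.001, "y": 0, "z": 0, "rx": 0, "ry": 0, "rz": -0.12, "claw": 170}]}}

```text
t: 15.12
tool_pos: [0.4949, 0.0383, 0.0773]
orientation: [-0.95, 2.994, -0.003]
force: [1.7, -5.0, -1.2]
opening: 0.0475
gripper_force: 40.0
```

```bash
python3 s.py
```

```text
15.12 [0.4949 0.0383 0.0773] yaw 2.185 F [ 1.7 -5.  -1.2] M [-0.527 -0.429 -0.174] q6 -2.21 tq6 2.604 0.0475 40.000630617141724
```

>>> {"name": "arm_command", "arguments": {"targets": [{"x": 0, "y": 0, "z": 0, "rx": 0, "ry": 0, "rz": -0.06, "claw": 170}, {"x": 0, "y": 0, "z": 0, "rx": 0, "ry": 0, "rz": -0.1, "claw": 170}]}}

```text
t: 15.28
tool_pos: [0.4949, 0.0383, 0.0773]
orientation: [-0.65, 3.072, -0.003]
force: [2.2, -4.5, -1.8]
opening: 0.0476
gripper_force: 40.0
```

```bash
python3 s.py
```

```text
15.28 [0.4949 0.0383 0.0773] yaw 1.988 F [ 2.2 -4.5 -1.8] M [-0.615 -0.433  0.171] q6 -2.013 tq6 -1.475 0.0476 39.995566606521606
```

>>> {"name": "arm_command", "arguments": {"targets": [{"x": 0, "y": 0, "z": 0, "rx": 0, "ry": 0, "rz": -0.06, "claw": 170}, {"x": 0, "y": 0, "z": 0, "rx": 0, "ry": 0, "rz": -0.1, "claw": 170}]}}

```text
t: 15.45
tool_pos: [0.495, 0.0382, 0.0773]
orientation: [-0.339, 3.122, -0.003]
force: [3.5, -5.2, -1.4]
opening: 0.0473
gripper_force: 40.0
```

```bash
python3 s.py
```

```text
15.45 [0.495  0.0382 0.0773] yaw 1.787 F [ 3.5 -5.2 -1.4] M [-0.662 -0.545  0.133] q6 -1.812 tq6 -1.096 0.0473 39.9957937002182
```

>>> {"name": "arm_command", "arguments": {"targets": [{"x": 0, "y": 0, "z": 0, "rx": 0, "ry": 0, "rz": -0.05, "claw": 170}, {"x": 0, "y": 0, "z": 0, "rx": 0, "ry": 0, "rz": -0.1, "claw": 170}]}}

```text
t: 15.62
tool_pos: [0.495, 0.0382, 0.0773]
orientation: [-0.028, 3.14, -0.003]
force: [3.1, -5.6, -2.7]
opening: 0.0478
gripper_force: 40.0
```

```bash
python3 s.py
```

```text
15.62 [0.495  0.0382 0.0773] yaw 1.589 F [ 3.1 -5.6 -2.7] M [-0.704 -0.565  0.203] q6 -1.613 tq6 -2.39 0.0478 39.99335825443268
```

>>> {"name": "arm_command", "arguments": {"targets": [{"x": 0, "y": 0, "z": 0, "rx": 0, "ry": 0, "rz": -0.05, "claw": 170}, {"x": 0, "y": 0, "z": 0, "rx": 0, "ry": 0, "rz": -0.1, "claw": 170}]}}

```text
t: 15.78
tool_pos: [0.4951, 0.0381, 0.0773]
orientation: [0.285, 3.127, -0.002]
force: [2.9, -5.4, -2.1]
opening: 0.0477
gripper_force: 40.0
```

```bash
python3 s.py
```

```text
15.78 [0.4951 0.0381 0.0773] yaw 1.389 F [ 2.9 -5.4 -2.1] M [-0.849 -0.677  0.25 ] q6 -1.413 tq6 -2.31 0.0477 39.993356466293335
```

>>> {"name": "arm_command", "arguments": {"targets": [{"x": 0, "y": 0, "z": 0, "rx": 0, "ry": 0, "rz": -0.05, "claw": 170}, {"x": 0, "y": 0, "z": 0, "rx": 0, "ry": 0, "rz": -0.1, "claw": 170}]}}

```text
t: 15.95
tool_pos: [0.4951, 0.038, 0.0774]
orientation: [0.596, 3.082, -0.002]
force: [4.0, -6.4, -1.1]
opening: 0.0477
gripper_force: 40.0
```

```bash
python3 s.py
```

```text
15.95 [0.4951 0.038  0.0774] yaw 1.189 F [ 4.  -6.4 -1.1] M [-0.889 -0.701  0.221] q6 -1.213 tq6 -2.308 0.0477 39.99354064464569
```

>>> {"name": "arm_command", "arguments": {"targets": [{"x": 0, "y": 0, "z": 0, "rx": 0, "ry": 0, "rz": -0.05, "claw": 170}, {"x": 0, "y": 0, "z": 0, "rx": 0, "ry": 0, "rz": -0.1, "claw": 170}]}}

```text
t: 16.12
tool_pos: [0.4951, 0.038, 0.0773]
orientation: [0.901, 3.007, -0.002]
force: [2.5, -6.3, -1.2]
opening: 0.0477
gripper_force: 40.0
```

```bash
python3 s.py
```

```text
16.12 [0.4951 0.038  0.0773] yaw 0.989 F [ 2.5 -6.3 -1.2] M [-0.986 -0.664  0.215] q6 -1.013 tq6 -2.309 0.0477 39.993411898612976
```

>>> {"name": "arm_command", "arguments": {"targets": [{"x": 0, "y": 0, "z": 0, "rx": 0, "ry": 0, "rz": -0.05, "claw": 170}, {"x": 0, "y": 0, "z": 0, "rx": 0, "ry": 0, "rz": -0.1, "claw": 170}]}}

```text
t: 16.28
tool_pos: [0.4951, 0.0379, 0.0773]
orientation: [1.196, 2.902, -0.002]
force: [3.3, -6.7, -2.0]
opening: 0.0474
gripper_force: 40.0
```

```bash
python3 s.py
```

```text
16.28 [0.4951 0.0379 0.0773] yaw 0.789 F [ 3.3 -6.7 -2. ] M [-1.078 -0.605  0.216] q6 -0.813 tq6 -2.31 0.0474 39.993653297424316
```

>>> {"name": "arm_command", "arguments": {"targets": [{"x": 0, "y": 0, "z": 0, "rx": 0, "ry": 0, "rz": -0.05, "claw": 170}, {"x": 0, "y": 0, "z": 0, "rx": 0, "ry": 0, "rz": -0.1, "claw": 170}]}}

```text
t: 16.45
tool_pos: [0.495, 0.0378, 0.0773]
orientation: [1.48, 2.768, -0.002]
force: [3.1, -6.5, -2.5]
opening: 0.0475
gripper_force: 40.0
```

```bash
python3 s.py
```

```text
16.45 [0.495  0.0378 0.0773] yaw 0.589 F [ 3.1 -6.5 -2.5] M [-1.163 -0.631  0.151] q6 -0.613 tq6 -2.31 0.0475 39.99372661113739
```

>>> {"name": "arm_command", "arguments": {"targets": [{"x": 0, "y": 0, "z": 0, "rx": 0, "ry": 0, "rz": -0.05, "claw": 170}, {"x": 0, "y": 0, "z": 0, "rx": 0, "ry": 0, "rz": -0.1, "claw": 170}]}}

```text
t: 16.62
tool_pos: [0.495, 0.0378, 0.0774]
orientation: [1.749, 2.606, -0.002]
force: [2.1, -8.1, 0.3]
opening: 0.0479
gripper_force: 40.0
```

```bash
python3 s.py
```

```text
16.62 [0.495  0.0378 0.0774] yaw 0.389 F [ 2.1 -8.1  0.3] M [-1.241 -0.463  0.26 ] q6 -0.413 tq6 -2.241 0.0479 39.99417185783386
```

>>> {"name": "arm_command", "arguments": {"targets": [{"x": 0, "y": 0, "z": 0, "rx": 0, "ry": 0, "rz": -0.05, "claw": 170}, {"x": 0, "y": 0, "z": 0, "rx": 0, "ry": 0, "rz": -0.1, "claw": 170}]}}

```text
t: 16.78
tool_pos: [0.495, 0.0377, 0.0775]
orientation: [2.0, 2.419, -0.001]
force: [1.1, -7.6, 0.8]
opening: 0.0478
gripper_force: 40.0
```

```bash
python3 s.py
```

```text
16.78 [0.495  0.0377 0.0775] yaw 0.189 F [ 1.1 -7.6  0.8] M [-1.34  -0.35   0.331] q6 -0.214 tq6 -2.167 0.0478 39.99445617198944
```

>>> {"name": "arm_command", "arguments": {"targets": [{"x": 0, "y": 0, "z": 0, "rx": 0, "ry": 0, "rz": -0.05, "claw": 170}, {"x": 0, "y": 0, "z": 0, "rx": 0, "ry": 0, "rz": -0.1, "claw": 170}]}}

```text
t: 16.95
tool_pos: [0.495, 0.0376, 0.0776]
orientation: [2.231, 2.207, -0.001]
force: [0.3, -7.7, 2.1]
opening: 0.0473
gripper_force: 40.0
```

```bash
python3 s.py
```

```text
16.95 [0.495  0.0376 0.0776] yaw -0.011 F [ 0.3 -7.7  2.1] M [-1.429 -0.211  0.385] q6 -0.014 tq6 -2.115 0.0473 39.994879961013794
```

>>> {"name": "arm_command", "arguments": {"targets": [{"x": 0, "y": 0, "z": 0, "rx": 0, "ry": 0, "rz": -0.05, "claw": 170}, {"x": 0, "y": 0, "z": 0, "rx": 0, "ry": 0, "rz": -0.1, "claw": 170}]}}

```text
t: 17.12
tool_pos: [0.495, 0.0376, 0.0777]
orientation: [2.441, 1.973, -0.001]
force: [0.1, -8.5, 2.6]
opening: 0.0473
gripper_force: 40.0
```

```bash
python3 s.py
```

```text
17.12 [0.495  0.0376 0.0777] yaw -0.211 F [ 0.1 -8.5  2.6] M [-1.54  -0.103  0.31 ] q6 0.186 tq6 -2.177 0.0473 39.994996190071106
```

Torque has climbed from 0.2 to 0.39 N m and is now dipping, so the clutch has just started to slip. I'll use finer steps to count the clicks.

>>> {"name": "arm_command", "arguments": {"targets": [{"x": 0, "y": 0, "z": 0, "rx": 0, "ry": 0, "rz": -0.04, "claw": 170}]}}

```text
t: 17.2
tool_pos: [0.4949, 0.0376, 0.0777]
orientation: [2.518, 1.874, -0.001]
force: [0.9, -7.6, 3.3]
opening: 0.0473
gripper_force: 40.0
```

```bash
python3 s.py
```

```text
17.2 [0.4949 0.0376 0.0777] yaw -0.291 F [ 0.9 -7.6  3.3] M [-1.517 -0.1    0.226] q6 0.267 tq6 -1.322 0.0473 39.99714195728302
```

>>> {"name": "arm_command", "arguments": {"targets": [{"x": 0, "y": 0, "z": 0, "rx": 0, "ry": 0, "rz": -0.04, "claw": 170}]}}

```text
t: 17.28
tool_pos: [0.4949, 0.0376, 0.0777]
orientation: [2.59, 1.773, -0.001]
force: [-0.5, -7.5, 1.8]
opening: 0.0477
gripper_force: 40.0
```

```bash
python3 s.py
```

```text
17.28 [0.4949 0.0376 0.0777] yaw -0.37 F [-0.5 -7.5  1.8] M [-1.477 -0.063  0.298] q6 0.346 tq6 -1.632 0.0477 39.99704897403717
```

>>> {"name": "arm_command", "arguments": {"targets": [{"x": 0, "y": 0, "z": 0, "rx": 0, "ry": 0, "rz": -0.04, "claw": 170}]}}

```text
t: 17.37
tool_pos: [0.4949, 0.0376, 0.0777]
orientation: [2.659, 1.668, -0.001]
force: [-0.7, -7.5, 2.3]
opening: 0.0476
gripper_force: 40.0
```

```bash
python3 s.py
```

```text
17.37 [0.4949 0.0376 0.0777] yaw -0.45 F [-0.7 -7.5  2.3] M [-1.491 -0.026  0.358] q6 0.426 tq6 -1.618 0.0476 39.996909499168396
```

>>> {"name": "arm_command", "arguments": {"targets": [{"x": 0, "y": 0, "z": 0, "rx": 0, "ry": 0, "rz": -0.04, "claw": 170}]}}

```text
t: 17.45
tool_pos: [0.4949, 0.0376, 0.0777]
orientation: [2.723, 1.561, -0.0]
force: [-0.1, -8.1, 3.1]
opening: 0.0475
gripper_force: 40.0
```

```bash
python3 s.py
```

```text
17.45 [0.4949 0.0376 0.0777] yaw -0.53 F [-0.1 -8.1  3.1] M [-1.526  0.025  0.393] q6 0.505 tq6 -1.599 0.0475 39.9970668554306
```

>>> {"name": "arm_command", "arguments": {"targets": [{"x": 0, "y": 0, "z": 0, "rx": 0, "ry": 0, "rz": -0.04, "claw": 170}]}}

```text
t: 17.53
tool_pos: [0.4948, 0.0376, 0.0777]
orientation: [2.783, 1.45, -0.0]
force: [0.0, -7.2, 2.7]
opening: 0.0475
gripper_force: 40.0
```

```bash
python3 s.py
```

```text
17.53 [0.4948 0.0376 0.0777] yaw -0.61 F [ 0.  -7.2  2.7] M [-1.582  0.068  0.265] q6 0.585 tq6 -1.69 0.0475 39.997029304504395
```

>>> {"name": "arm_command", "arguments": {"targets": [{"x": 0, "y": 0, "z": 0, "rx": 0, "ry": 0, "rz": -0.05, "claw": 170}, {"x": 0, "y": 0, "z": 0, "rx": 0, "ry": 0, "rz": -0.1, "claw": 170}, {"x": 0, "y": 0, "z": 0, "rx": 0, "ry": 0, "rz": -0.14, "claw": 170}]}}

```text
t: 17.78
tool_pos: [0.4947, 0.0376, 0.0777]
orientation: [2.959, 1.046, -0.0]
force: [-1.1, -6.8, 2.9]
opening: 0.0473
gripper_force: 40.0
```

```bash
python3 s.py
```

```text
17.78 [0.4947 0.0376 0.0777] yaw -0.891 F [-1.1 -6.8  2.9] M [-1.539  0.172  0.393] q6 0.867 tq6 -1.156 0.0473 39.997758865356445
```

>>> {"name": "arm_command", "arguments": {"targets": [{"x": 0, "y": 0, "z": 0, "rx": 0, "ry": 0, "rz": -0.04, "claw": 170}]}}

```text
t: 17.87
tool_pos: [0.4947, 0.0376, 0.0777]
orientation: [2.998, 0.929, 0.0]
force: [-0.2, -7.9, 3.7]
opening: 0.0475
gripper_force: 40.0
```

```bash
python3 s.py
```

```text
17.87 [0.4947 0.0376 0.0777] yaw -0.97 F [-0.2 -7.9  3.7] M [-1.524  0.247  0.289] q6 0.946 tq6 -1.547 0.0475 39.997265338897705
```

>>> {"name": "arm_command", "arguments": {"targets": [{"x": 0, "y": 0, "z": 0, "rx": 0, "ry": 0, "rz": -0.04, "claw": 170}]}}

```text
t: 17.95
tool_pos: [0.4947, 0.0376, 0.0777]
orientation: [3.033, 0.808, 0.0]
force: [-1.7, -5.9, 4.3]
opening: 0.0475
gripper_force: 40.0
```

```bash
python3 s.py
```

```text
17.95 [0.4947 0.0376 0.0777] yaw -1.05 F [-1.7 -5.9  4.3] M [-1.431  0.245  0.248] q6 1.026 tq6 -1.741 0.0475 39.997292160987854
```

Torque peaked near yaw -0.92 and dropped, as predicted. The slip is now about 2.3 clicks, so I'll stop, release and rise.

>>> {"name": "arm_command", "arguments": {"targets": [{"x": 0, "y": 0, "z": 0, "rx": 0, "ry": 0, "rz": 0, "claw": 140}, {"x": 0, "y": 0, "z": 0, "rx": 0, "ry": 0, "rz": 0, "claw": 0}, {"x": 0, "y": 0, "z": 0, "rx": 0, "ry": 0, "rz": 0, "claw": 0}, {"x": 0, "y": 0, "z": 0, "rx": 0, "ry": 0, "rz": 0, "claw": 0}, {"x": 0, "y": 0, "z": 0, "rx": 0, "ry": 0, "rz": 0, "claw": 0}, {"x": 0, "y": 0, "z": 0, "rx": 0, "ry": 0, "rz": 0, "claw": 0}, {"x": 0, "y": 0, "z": 0.06, "rx": 0, "ry": 0, "rz": 0, "claw": 0}, {"x": 0, "y": 0, "z": 0.14, "rx": 0, "ry": 0, "rz": 0, "claw": 0}, {"x": 0, "y": 0, "z": 0.22, "rx": 0, "ry": 0, "rz": 0, "claw": 0}, {"x": 0, "y": 0, "z": 0.26, "rx": 0, "ry": 0, "rz": 0, "claw": 0}]}}

```text
t: 18.78
tool_pos: [0.4959, 0.0393, 0.2122]
orientation: [3.033, 0.813, 0.009]
force: [1.2, 0.7, 0.4]
opening: 0.0929
gripper_force: 0.0
```

>>> {"name": "arm_command", "arguments": {"targets": [{"x": -0.02, "y": -0.02, "z": 0.04, "rx": 0, "ry": 0, "rz": 0, "claw": 0}, {"x": -0.02, "y": -0.02, "z": 0.04, "rx": 0, "ry": 0, "rz": 0, "claw": 0}, {"x": -0.02, "y": -0.02, "z": 0.04, "rx": 0, "ry": 0, "rz": 0, "claw": 0}]}}

```text
t: 19.03
tool_pos: [0.485, 0.029, 0.2282]
orientation: [3.034, 0.812, 0.004]
force: [-0.4, 0.1, -0.4]
opening: 0.093
gripper_force: 0.0
```

Run:
```python
from h import *
P,im,c=top(.088,.099,.494,.039,.04,"w7")
m=(P[:,2]>.088)&(P[:,2]<.099)&(np.hypot(P[:,0]-.494,P[:,1]-.039)<.04)
print(m.sum(),cv2.minEnclosingCircle((P[m,:2]*1000).astype(np.float32)))
m=(P[:,2]>.014)&(P[:,2]<.0235)&(np.hypot(P[:,0]-.4936,P[:,1]-.0393)<.055); print(cv2.minAreaRect((P[m,:2]*1000).astype(np.float32)))
m=(P[:,2]>.026)&(P[:,2]<.038)&(np.hypot(P[:,0]-.4936,P[:,1]-.0393)<.035); print(m.sum(),np.median(P[m,2]),np.percentile(P[m,2],[10,90]))
```

```text
[ 229  149   50   48 1812] ((493.57867431640625, 38.88788604736328), (48.18792724609375, 48.44137954711914), 44.59606170654297) z 0.094204003304103
19.0833 [0.4843 0.0293 0.2266] ytool -60.02 tilt [ 3.e-04  2.e-04 -1.e+00]
1812 ((493.8488464355469, 38.96666717529297), 24.831771850585938)
((485.3827819824219, 40.023929595947266), (64.37013244628906, 92.96724700927734), 82.58065795898438)
73 0.030274425342383338 [0.02810018 0.03279431]
```

View pics/w7.png

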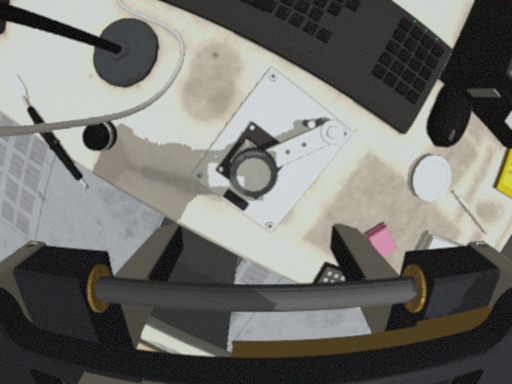

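The final view shows the knob at (253,175), centred over the pocket at (0.4937,0.0389). The arm is against its stop pin at (310,122), and the bystanders are where they were. I'll hand the job in.

```bash
python3 -c "
from plant import robot
print(robot.close_job())"
```

```text
the job is handed in; nothing more can be done
None
```

The job is handed in, with no verdict returned: the module is seated home in the pocket, the clamp arm is at its stop, and the knob was tightened until the clutch slipped about 2.3 clicks (judged from the wrist torque), finishing at about 19 s of the 72 s allowed.

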